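# Check the emergency stop of a tube-block conveyor

### The arm

A 6-joint arm with a two-finger parallel gripper is mounted at the origin on a cart in front of the work surface, level with it; the furniture and walls round the work are solid. World frame = base frame: x ahead of the robot, y to its left, z up, the work surface at z = 0. Lengths are in m, angles in rad, forces in N, time in s.
With the tool pointing down it reaches from about 0.25 to 0.775 m from the base axis. Payload 4 kg.
Tool frame: the origin (TCP) lies midway between the tips of the shut fingers; the grasp point (between the pads) lies 19 mm behind it; z points along the fingers, x is the direction in which the jaws open and shut, and the axes are right-handed (so a half turn about z gives the same grasp; the last joint's range is limited). The gripper opens to 94 mm and grips with 3 to 60 N. Pads are 16 mm wide; open, the fingers measure 119 mm over their backs; the gripper's body (75 mm by 177 mm) begins 78 mm behind the grasp point.
Start: joints at [1.235, 0.087, 1.371, -0, 1.684, -0.103], TCP at [0.127, 0.535, 0.206] pointing down, gripper open.
Joint ranges: [-3.1, 3.1], [-0.76, 2.03], [0.27, 2.55], [-1.08, 4.22], [0.17, 2.65], [-2.57, 2.57]. Speed limits (rad/s): [2.79, 2.79, 3.14, 3.14, 3.14, 3.14].

### API

Orientations are given as [roll, pitch, yaw] about the fixed x, y, z axes, in that order (R = Rz(yaw) Ry(pitch) Rx(roll)).
In Python, from bench import * gives the robot as it stands.
- The arm moves only by the tool send_rows, never from a script. Its argument "rows" is one flat list of numbers, 7 for each row, row after row: the shift along the world's x, y, z in mm, then the turn, a rotation vector about the world's x, y, z in degrees, then the opening, from 0 (shut) to 1 (fully open). A call has exactly 8 rows; each row shifts and turns the commanded pose from where the row before left it; what a row does not reach is not made up. A row lasts 1/8 s, in which the tool goes at most 62.5 mm and 10.7 degrees, less where a joint would pass 70% of its speed; a pose out of reach is approached as far as the arm can. A call is refused whole if a number of a shift passes 62.5 or a number of a turn 10.7, either way. A call with a gripper value outside its range is refused whole. The fingers move at their own pace and stop on an object; the grip force is fixed at half the most. Time passes only in rows, so rows that do not move let the fingers close, or fill a call up. It gives the time, the measured TCP pose, the force and the opening at its end, in the units of the state.
- get_obs(): the state, without advancing time (a new reading comes with each control period).
- snapshot(name): name is "scene" or "top" or "wrist"; returns a dict with "color" (420x560x3 uint8, red, green, blue), "intrinsics" (3x3 intrinsics, pixels), "rvec" (rotation vector, rad) and "tvec" (3), from world to camera coordinates, as OpenCV has them; the wrist camera has in their place "T_tool_cam" (4x4, takes a point from camera to tool coordinates, whose origin is the TCP and whose axes are the tool frame's). Camera axes: x right, y down, z forward; pixel columns grow to the right and rows downward; lengths in m; the calibration is good to about 2 mm. A picture is of the moment at which its call begins: read the wrist's pose just before it. There is no depth.
- close_job(): hands the job in, once; it reports no verdict.
The state is a dict: "time": time; "joint_positions": joint angles; "qvel": joint speeds; "joint_torque": joint torques, N m; "tool_pos": TCP position; "ee_rot": TCP orientation; "wrist_force": force on the tool from outside, world axes, zero at the start; "wrist_torque": the same for the moment, N m; "width": finger opening in m.
Only numpy, scipy, OpenCV 4.12 (cv2) and the standard library are available. Lean on these libraries where they do the work, as an engineer would, in place of code of your own. Each camera call takes 0.05 s, during which the arm holds its last target.

### The job

Do the morning check of the small conveyor's emergency stop: press the red mushroom button in until it latches, twist it clockwise so that it pops back out, and then press the blue reset button all the way down to re-arm the line and let go. Only touch and push, with a fingertip or the outside of the fingers: push a lobe of the red head round from its side, never take the head, a lobe or anything else between the fingers, and press no harder than needed. Do not press the green start button, and leave the tube blocks on the belt and everything else on the bench where they are.

Things in the scene. Friction and masses are not known exactly. Their poses are not given: they have to be found in the camera images.
- conveyor: the machine, fixed to the bench: grey operator station, 110 (x) x 260 (y) mm, flat top panel 85 mm above the bench; behind it (+x) a 420 mm belt along y, belt 70 mm and guide rods 89 mm above the bench, centre line at x = +125 mm. Origin: centre of the station on the bench, z up. On the panel: stop button at (0, +72) mm, blue reset at (0, -30), green start at (0, -92).
- stop_head: red mushroom head with white arrows: core radius 20.5 mm and three arms 18 mm wide with round ends (lobes), radius 9 mm, centred 25 mm from the axis at 0, 120 and 240 degrees from this frame's +x (counterclockwise from above), valleys between. Origin: on the axis at the underside of core and lobes, 14 mm above the panel when out, 7 mm when in; z up. Lobes 16.5 mm high, dome 23 mm. The frame turns and sinks with it.
- stop_top (a point): top centre of the red dome: 37 mm above the panel (122 mm above the bench) when out, 7 mm lower when latched in; nothing else on the panel is taller.
- stop_lobe0 (a point): top centre of the red lobe at 0 degrees, 25 mm from the axis, 16.5 mm above the head's underside; moves with the head.
- stop_lobe1 (a point): top centre of the red lobe at 120 degrees, 25 mm from the axis, 16.5 mm above the head's underside; moves with the head.
- stop_lobe2 (a point): top centre of the red lobe at 240 degrees, 25 mm from the axis, 16.5 mm above the head's underside; moves with the head.
- stop_press (a joint): travel of the stop button in m: 0 = out (running position), 0.007 = fully in. It resists with up to about 10 N, snaps over at 0.005 and then stays latched at 0.007.
- stop_twist (a joint): turn of the red head in rad: 0 = rest (same yaw as the conveyor), grows clockwise seen from above, ends at 1.0. A light spring turns it back (it takes about 0.06 N m, 2 to 3 N on a lobe). With the button latched, turning raises the head by a cam; between about 0.45 and 0.9 rad (friction decides) it pops out.
- reset (a joint): travel of the blue reset button in m: 0 = up, 0.005 = fully down; spring return, 6 N to push fully down.
- reset_top (a point): top centre of the blue round reset button (24 mm across, in a metal collar 40 mm across and 12 mm high): 17 mm above the panel when up.
- start (a joint): travel of the green start button in m: 0 = up, 0.005 = fully down; must not be pressed.
- start_top (a point): top centre of the green round start button, of the same form as the blue one, 62 mm from it on the side away from the stop button.
- block_c: violet moulded tube block, 62 x 62 x 48, standing on the belt (sizes in mm); loose, leave alone. Origin: centre of its underside.
- block_a: flat violet moulded tube block, 62 x 81 x 26, standing on the belt (sizes in mm); loose, leave alone. Origin: centre of its underside.
- bottle_100: clear glass bottle with blue screw cap, 56 across, 105 tall, on the bench left of the machine (sizes in mm); loose, leave alone. Origin: centre of its underside.
- orange_bottle: orange squeeze bottle with black spout, 65 across, 126 tall, on the bench left of the machine (sizes in mm); loose, leave alone. Origin: centre of its underside.
- timer: white bench timer with a red, a grey and a blue key of its own, 62 x 66 x 19, on the bench right of the machine; not part of the job (sizes in mm); loose, leave alone. Origin: centre of its underside.
- deep_box: blue ribbed plate box, 113 x 163 x 34, on the bench to the right (sizes in mm); loose, leave alone. Origin: centre of its underside.
- tape_roll: roll of beige tape, 65 across, 19 high, on the bench to the right (sizes in mm); loose, leave alone. Origin: centre of its underside.
- marker_black: black marker pen, 10 x 136 x 13, lying on the bench left of the station (sizes in mm); loose, leave alone. Origin: centre of its underside.

How it is judged:
By the outcome, as a careful person would: the job done as asked, in the order asked, and still so for the second after the job is handed in, with the robot touching nothing.
It also fails if it takes over 48 s, if anything falls off the work surface, if the arm or the gripper's body presses on something with over 40 N, if the wrist force passes 120 N, or if a joint passes its speed limit or range.

## Working session

There is one attempt and no reset: what is moved stays moved. The work goes in short steps, Python scripts to look and compute and a tool call to move; the robot and the scene stay as the last step left them, time stands still between calls to the robot, and variables do not carry over. Pictures are saved under pics/ and viewed, and the job is handed in when it is done.

Besides the shell and the picture viewer there is one more tool, called after "Call:" by a JSON object that holds its "method" and its "body", one argument or row to a line. send_rows: Moves the arm, as the interface text tells. Its arguments: {"type":"object","properties":{"rows":{"type":"array","items":{"type":"number"}}},"required":["rows"]}

```bash
ls; mkdir -p pics; python3 - <<'E'
from bench import *
import cv2
o=get_obs();print(o)
for n in("scene","top","wrist"):
    s=snapshot(n);cv2.imwrite(f"pics/{n}0.png",s["color"][:,:,::-1]);print(n,{k:v for k,v in s.items() if k!="color"})
E
```

```text
pics
{'time': 0.0, 'joint_positions': array([ 1.23492932e+00,  8.79181305e-02,  1.37223205e+00,  2.44418495e-05,
        1.68361645e+00, -1.03131771e-01]), 'qvel': array([ 0.00184719, -0.00025846, -0.00123132, -0.00070283,  0.00055705,
       -0.00124754]), 'joint_torque': array([-7.36386482e-05, -3.40181458e+01, -3.02424395e+01,  7.18065212e-02,
        3.31335270e-02, -1.59034566e-04]), 'tool_pos': array([0.12668255, 0.53464552, 0.20433561]), 'ee_rot': array([-3.14134468e+00,  2.15992290e-03,  1.33806408e+00]), 'wrist_force': array([0.14594856, 0.19687953, 0.00237376]), 'wrist_torque': array([-0.00100494,  0.0139534 , -0.00138204]), 'width': 0.0940688545614525}
scene {'intrinsics': array([[499.41987852,   0.        , 279.11735641],
       [  0.        , 499.41987852, 212.7671248 ],
       [  0.        ,   0.        ,   1.        ]]), 'rvec': array([ 1.98213394, -0.88610378,  0.49101042]), 'tvec': array([-0.33067605,  0.29130173,  1.3661558 ])}
top {'intrinsics': array([[529.86658229,   0.        , 268.12311491],
       [  0.        , 529.86658229, 214.84131927],
       [  0.        ,   0.        ,   1.        ]]), 'rvec': array([ 2.13418102, -2.15614579,  0.14989077]), 'tvec': array([0.01048183, 0.49804574, 1.79350656])}
wrist {'intrinsics': array([[334.88366764,   0.        , 277.70576545],
       [  0.        , 334.88366764, 220.47471694],
       [  0.        ,   0.        ,   1.        ]]), 'T_tool_cam': array([[ 9.99999959e-01, -3.48329616e-05,  2.85082051e-04,
        -7.08514006e-04],
       [-4.76757553e-05,  9.58712761e-01,  2.84376228e-01,
        -8.23080956e-02],
       [-2.83217466e-04, -2.84376230e-01,  9.58712720e-01,
        -1.78737995e-01],
       [ 0.00000000e+00,  0.00000000e+00,  0.00000000e+00,
         1.00000000e+00]])}
```

View pics/scene0.png

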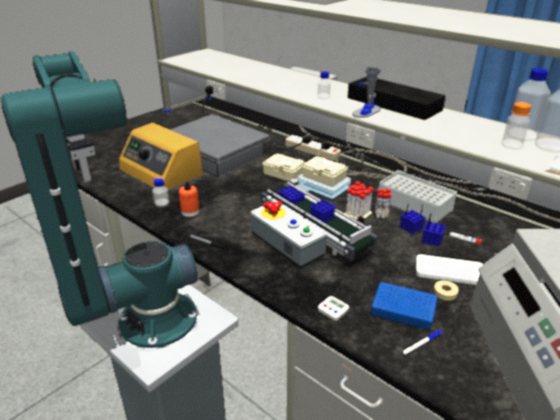

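View pics/top0.png

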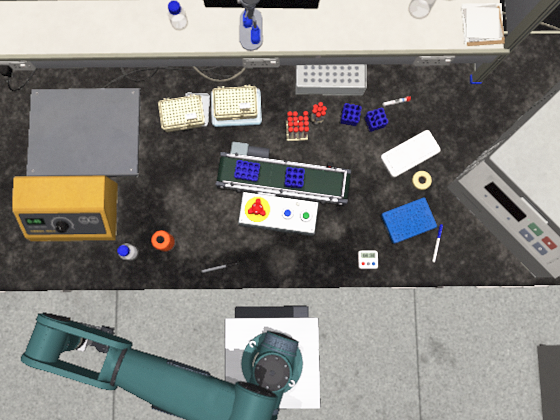

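View pics/wrist0.png

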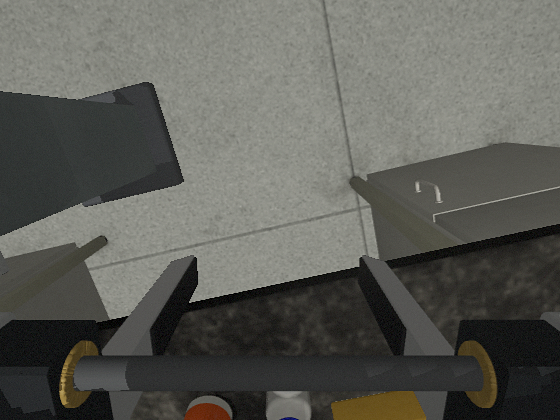

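The scene shows the station in front of the arm. In the top view red is near (257,208), blue near (288,213) and green near (306,216). The wrist camera looks away from the machine. Next I'll measure the buttons.

```bash
cat > h.py <<'E'
from bench import *
import cv2, numpy as np
def cam(s,obs=None):
    K=s["intrinsics"]
    if "rvec" in s:
        R=cv2.Rodrigues(s["rvec"])[0]; return K,R,np.asarray(s["tvec"]).reshape(3)
    from scipy.spatial.transform import Rotation as Ro
    T=np.eye(4);T[:3,:3]=Ro.from_euler('xyz',obs["ee_rot"]).as_matrix();T[:3,3]=obs["tool_pos"]
    W=np.linalg.inv(T@s["T_tool_cam"]); return K,W[:3,:3],W[:3,3]
def back(c,px,z):
    K,R,t=c; d=R.T@np.linalg.inv(K)@np.array([px[0],px[1],1.]); o=-R.T@t
    return o+d*(z-o[2])/d[2]
def proj(c,P):
    K,R,t=c; q=(K@(R@np.atleast_2d(P).T+t[:,None])).T; return q[:,:2]/q[:,2:]
E
python3 - <<'E'
from h import *
s=snapshot("top");c=cam(s);im=s["color"]
x0,y0,x1,y1=200,130,360,250
cv2.imwrite("pics/topz.png",cv2.resize(im[y0:y1,x0:x1,::-1],None,fx=5,fy=5,interpolation=cv2.INTER_CUBIC))
h=cv2.cvtColor(im,cv2.COLOR_RGB2HSV).astype(int)
def cen(m,box):
    M=np.zeros(m.shape,bool);a,b,e,f=box;M[b:f,a:e]=m[b:f,a:e];y,x=np.nonzero(M);return (x.mean(),y.mean()),len(x)
S=h[...,1]>150
for n,m,box,z in(("red",S&((h[...,0]<8)|(h[...,0]>172)),(235,190,280,230),.115),("blue",S&(h[...,0]>105)&(h[...,0]<130),(278,203,298,222),.102),("green",S&(h[...,0]>45)&(h[...,0]<85),(297,203,318,226),.102)):
    p,k=cen(m,box);print(n,p,k,back(c,p,z))
E
```

```text
red (np.float64(256.56115107913666), np.float64(208.28776978417267)) 139 [0.50899211 0.04315208 0.115     ]
blue (np.float64(286.8888888888889), np.float64(212.5185185185185)) 27 [ 0.49571405 -0.05735113  0.102     ]
green (np.float64(305.5), np.float64(215.21428571428572)) 28 [ 0.48599817 -0.11907883  0.102     ]
```

View pics/topz.png

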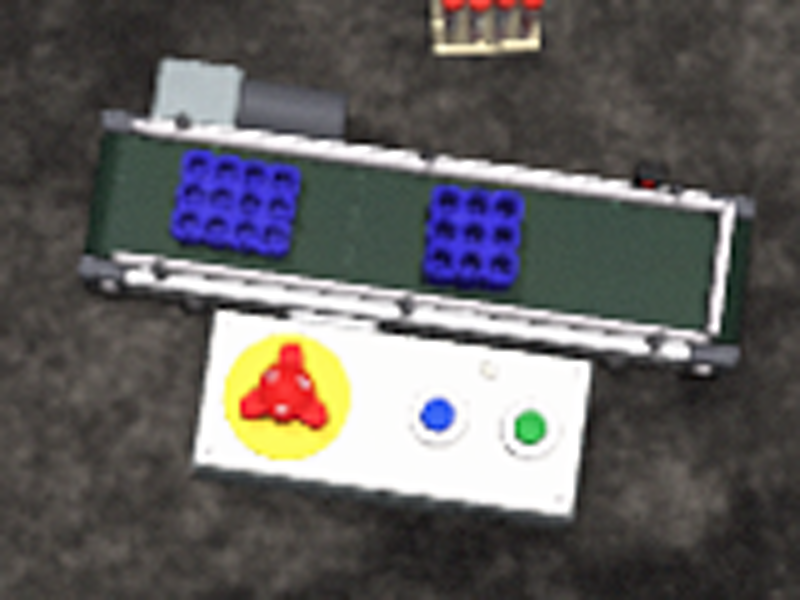

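The measured spacings are red–blue 101 mm and blue–green 62.5 mm, which agree with the 102 and 62 mm given. The station yaw is about -8°. I'll move above the stop with the fingers shut and the tool x axis along lobe 1's tangent (yaw about 22°).

Call:
{"method": "send_rows", "body": {
  "rows": [24,-31,0,0,0,-3.4,0,24,-31,0,0,0,-3.4,0,24,-31,0,0,0,-3.4,0,24,-31,0,0,0,-3.4,0,24,-31,0,0,0,-3.4,0,24,-31,0,0,0,-3.4,0,24,-31,0,0,0,-3.4,0,24,-31,0,0,0,-3.4,0]
}}

```text
time: 1.2
tool_pos: [0.3194, 0.286, 0.2054]
ee_rot: [3.142, -0.0, 0.861]
wrist_force: [0.5, -0.6, 0.5]
width: 0.0175
```

Call:
{"method": "send_rows", "body": {
  "rows": [24,-31,0,0,0,-3.4,0,24,-31,0,0,0,-3.4,0,24,-31,0,0,0,-3.4,0,24,-31,0,0,0,-3.4,0,24,-31,0,0,0,-3.4,0,24,-31,0,0,0,-3.4,0,22,-27,0,0,0,-3.4,0,0,0,0,0,0,-3.4,0]
}}

```text
time: 2.2
tool_pos: [0.4858, 0.0722, 0.2048]
ee_rot: [3.141, 0.001, 0.383]
wrist_force: [-0.7, -0.7, -0.0]
width: 0.0002
```

```bash
python3 - <<'E'
from h import *
o=get_obs();print(o["time"],o["tool_pos"],np.degrees(o["ee_rot"]),o["width"],o["wrist_force"])
s=snapshot("wrist");c=cam(s,o);im=s["color"]
cv2.imwrite("pics/w1.png",cv2.resize(im[:,:,::-1],None,fx=1.4,fy=1.4))
h=cv2.cvtColor(im,cv2.COLOR_RGB2HSV).astype(int);S=h[...,1]>150
for n,m,z in(("red",S&((h[...,0]<8)|(h[...,0]>172)),.115),("blue",S&(h[...,0]>105)&(h[...,0]<118),.102),("green",S&(h[...,0]>45)&(h[...,0]<85),.102)):
    k,l,st,ce=cv2.connectedComponentsWithStats(m.astype(np.uint8))
    for i in range(1,k):
        if st[i,4]>150: print(n,st[i],ce[i],back(c,ce[i],z))
E
```

```text
2.2 [0.48580846 0.07221555 0.2047543 ] [1.79994012e+02 6.81035369e-02 2.19523424e+01] 0.00024524311827310813 [-0.74223587 -0.65220135 -0.01772223]
red [ 274  223   55   63 1449] [302.54796411 254.51621808] [0.516409  0.0542665 0.115    ]
```

View pics/w1.png

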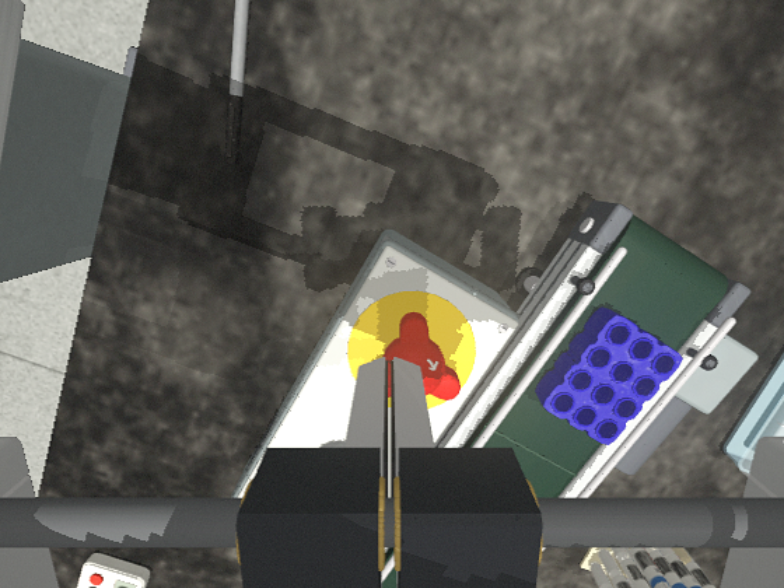

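The TCP is lagging its target slightly. The fingers hide part of the head, with the yellow disc at about (412,350) in the enlarged picture. I'll fit the model to the visible edges by overlay.

```bash
cat >> h.py <<'E'
def model(x,y,yaw,down=0):
    a=np.radians(yaw);Rz=np.array([[np.cos(a),-np.sin(a)],[np.sin(a),np.cos(a)]])
    def T(p,z): p=np.atleast_2d(p); return np.c_[p@Rz.T+[x,y],np.full(len(p),z)]
    st=np.array([0,72.])/1e3
    r=[]
    for X,Y in((-55,130),(55,130),(55,-130),(-55,-130)): r.append((X/1e3,Y/1e3))
    out=[T(np.array(r+[r[0]]),.085)]
    th=np.linspace(0,2*np.pi,60)
    for b in(-30,-92): out.append(T(np.c_[.012*np.cos(th),b/1e3+.012*np.sin(th)],.102)); out.append(T(np.c_[.020*np.cos(th),b/1e3+.020*np.sin(th)],.097))
    for k in range(3):
        f=np.radians(120*k); out.append(T(st+.025*np.array([np.cos(f),np.sin(f)])+.009*np.c_[np.cos(th),np.sin(th)],.1155-down))
    out.append(T(st+.0205*np.c_[np.cos(th),np.sin(th)],.099-down))
    return out
def overlay(s,c,m,fn,f=1.4,crop=None):
    im=s["color"][:,:,::-1];x0,y0,x1,y1=crop or (0,0,560,420)
    im=cv2.resize(np.ascontiguousarray(im[y0:y1,x0:x1]),None,fx=f,fy=f,interpolation=cv2.INTER_CUBIC)
    for P in m: cv2.polylines(im,[np.round((proj(c,P)-[x0-.5,y0-.5])*f).astype(int)],False,(0,255,0),1,cv2.LINE_AA)
    cv2.imwrite(fn,im)
E
python3 - <<'E'
from h import *
# conveyor origin from top estimates
a=np.radians(-8.3);u=np.array([-np.sin(a),np.cos(a)])
pts=[((.50899,.04315),.072),((.49571,-.05735),-.030),((.48600,-.11908),-.092)]
os=[np.array(p)-u*d for p,d in pts];print(os);o=np.mean(os,0)
for yy in(-7,-8.3,-9.5):pass
ob=get_obs();s=snapshot("wrist");overlay(s,cam(s,ob),model(o[0],o[1],-8.3),"pics/w2.png")
t=snapshot("top");overlay(t,cam(t),model(o[0],o[1],-8.3),"pics/t2.png",5,(220,150,340,250))
print(ob["tool_pos"])
E
```

```text
[array([ 0.49859635, -0.02809586]), array([ 0.50004069, -0.02766423]), array([ 0.49928077, -0.02804363])]
[0.48529586 0.07303783 0.2048968 ]
```

View pics/w2.png

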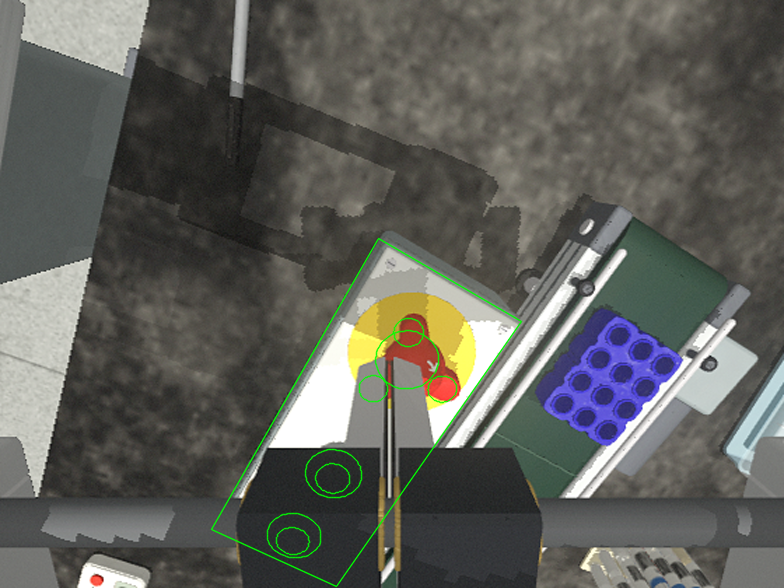

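View pics/t2.png

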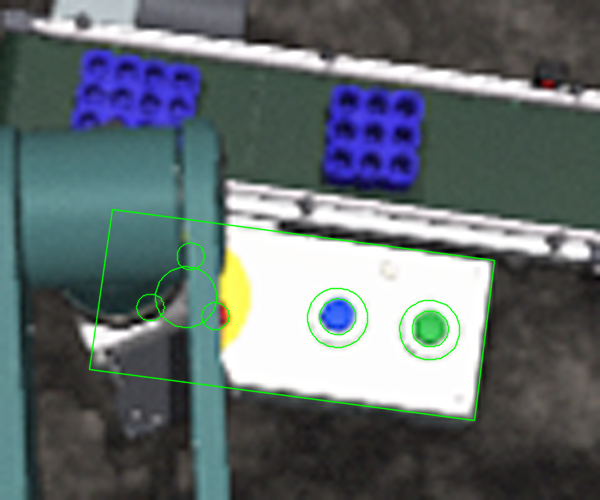

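The top view matches well at blue and green. The wrist overlay suggests about 3 mm more along the station's +y. I'll move aside to get an unobstructed view from the wrist.

Call:
{"method": "send_rows", "body": {
  "rows": [6,-34,0,0,0,0,0,6,-34,0,0,0,0,0,6,-34,0,0,0,0,0,6,-34,0,0,0,0,0,6,-34,0,0,0,0,0,0,0,0,0,0,0,0,0,0,0,0,0,0,0,0,0,0,0,0,0,0]
}}

```text
time: 3.35
tool_pos: [0.5148, -0.0945, 0.2057]
ee_rot: [-3.141, -0.0, 0.391]
wrist_force: [0.0, 0.2, -0.1]
width: 0.0001
```

```bash
python3 - <<'E'
from h import *
ob=get_obs();s=snapshot("wrist");c=cam(s,ob);im=s["color"];print(ob["time"],ob["tool_pos"],np.degrees(ob["ee_rot"]))
a=np.radians(-8.3);u=np.array([-np.sin(a),np.cos(a)])
overlay(s,c,model(.4993,-.0279,-8.3),"pics/w3.png")
h=cv2.cvtColor(im,cv2.COLOR_RGB2HSV).astype(int);S=h[...,1]>150
for n,m,z in(("red",S&((h[...,0]<8)|(h[...,0]>172)),.112),("yel",S&(h[...,0]>20)&(h[...,0]<35)|S&((h[...,0]<8)|(h[...,0]>172)),.086),("blue",S&(h[...,0]>100)&(h[...,0]<130),.101),("green",S&(h[...,0]>45)&(h[...,0]<85),.102)):
    k,l,st,ce=cv2.connectedComponentsWithStats(m.astype(np.uint8))
    for i in range(1,k):
        if st[i,4]>150: print(n,st[i],ce[i].round(1),back(c,ce[i],z))
E
```

```text
3.35 [ 0.51477768 -0.09453561  0.20565774] [-1.79986447e+02 -2.42149345e-02  2.23776301e+01]
red [ 305    6   81   84 3650] [346.7  56.4] [0.51361603 0.0435792  0.112     ]
red [ 501  289   59   67 1659] [530. 322.] [ 0.7697323  -0.09483303  0.112     ]
yel [ 288    3  106  117 9345] [340.5  60.6] [0.51310724 0.04480832 0.086     ]
yel [ 501  289   59   67 1659] [530. 322.] [ 0.797024   -0.10211544  0.086     ]
blue [ 448   21  112  128 7871] [505.7  85. ] [0.63964705 0.07531207 0.101     ]
blue [263 160  27  27 516] [276.4 173.7] [ 0.49904929 -0.05828706  0.101     ]
blue [ 340  201  100   95 5393] [387.7 248.7] [ 0.61814195 -0.08286608  0.101     ]
blue [  99  391   75   29 2022] [135.9 405.2] [ 0.45493416 -0.34096922  0.101     ]
blue [ 421  391   66   29 1329] [452.  407.8] [ 0.76519448 -0.21712352  0.101     ]
green [228 228  25  18 203] [239.2 237.9] [ 0.49008973 -0.12390655  0.102     ]
```

View pics/w3.png

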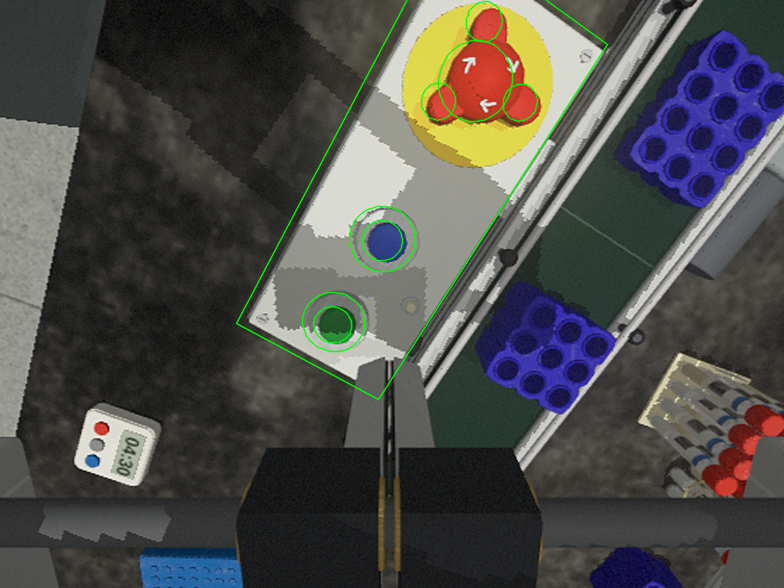

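The wrist view puts the stop at (0.513, 0.0445) and blue at (0.499, -0.058). The top view agrees within 3.5 mm in x. I'll use stop (0.5115, 0.0445) and blue (0.497, -0.058), and go above the dome.

Call:
{"method": "send_rows", "body": {
  "rows": [-0.7,28,-14,0,0,0,0,-0.7,28,-14,0,0,0,0,-0.7,28,-14,0,0,0,0,-0.7,28,-14,0,0,0,0,-0.7,28.5,-14,0,0,0,0,0,0,-6,0,0,0,0,0,0,0,0,0,0,0,0,0,0,0,0,0,0]
}}

```text
time: 4.4
tool_pos: [0.5118, 0.0439, 0.1302]
ee_rot: [3.141, -0.001, 0.388]
wrist_force: [-0.4, -1.3, 0.6]
width: 0.0003
```

```bash
python3 - <<'E'
from h import *
ob=get_obs();s=snapshot("wrist");c=cam(s,ob);print(ob["tool_pos"],ob["wrist_force"])
cv2.imwrite("pics/w4.png",cv2.resize(s["color"][140:420,140:420,::-1],None,fx=2,fy=2))
t=snapshot("scene");cv2.imwrite("pics/s4.png",cv2.resize(t["color"][150:290,200:400,::-1],None,fx=4,fy=4,interpolation=cv2.INTER_CUBIC))
E
```

```text
[0.51182083 0.04394632 0.13021624] [-0.39566857 -1.29478152  0.62959927]
```

View pics/w4.png

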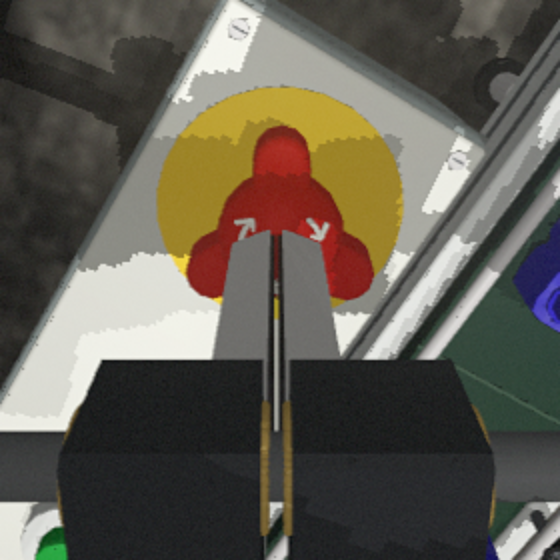

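View pics/s4.png

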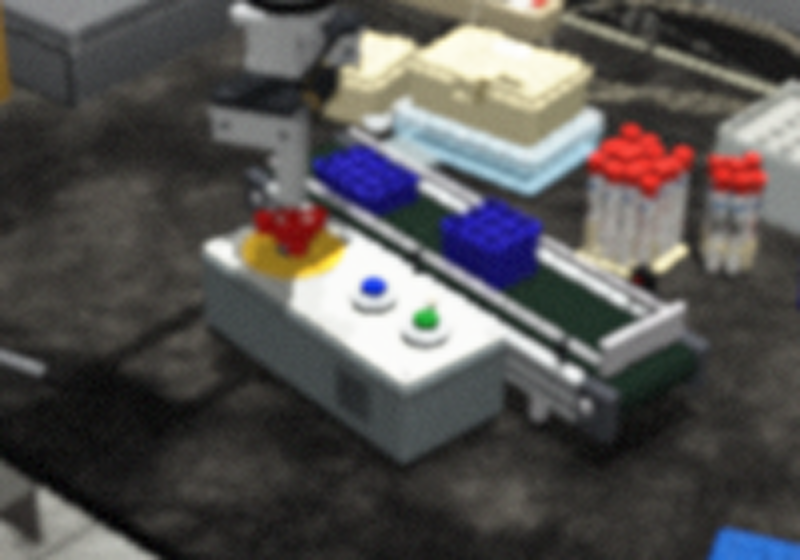

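The fingertips are centred over the dome: the finger gap is at column 277 and the head axis at about 281. Now I press.

Call:
{"method": "send_rows", "body": {
  "rows": [0,0,-3,0,0,0,0,0,0,-3,0,0,0,0,0,0,-2,0,0,0,0,0,0,-2,0,0,0,0,0,0,-2,0,0,0,0,0,0,-1,0,0,0,0,0,0,-1,0,0,0,0,0,0,0,0,0,0,0]
}}

```text
time: 5.5
tool_pos: [0.5113, 0.0447, 0.1152]
ee_rot: [-3.141, 0.0, 0.389]
wrist_force: [-1.2, 0.0, 0.1]
width: 0.0006
```

Call:
{"method": "send_rows", "body": {
  "rows": [0,0,10,0,0,0,0,0,0,10,0,0,0,0,-19.4,8.15,0,0,0,0,0,-19.4,8.15,0,0,0,0,0,0,0,0,0,0,0,0,0,0,0,0,0,0,0,0,0,0,0,0,0,0,0,0,0,0,0,0,0]
}}

```text
time: 6.5
tool_pos: [0.473, 0.0607, 0.1354]
ee_rot: [3.142, 0.0, 0.388]
wrist_force: [0.1, -0.2, 0.5]
width: 0.0006
```

```bash
python3 - <<'E'
from h import *
ob=get_obs();s=snapshot("wrist");c=cam(s,ob);print(ob["time"],ob["tool_pos"],ob["wrist_force"])
a=np.radians(-8.3);u=np.array([-np.sin(a),np.cos(a)]);o=np.array([.5115,.0445])-.072*u;print(o)
overlay(s,c,model(*o,-8.3,.007),"pics/w5.png",2,(140,100,480,400))
t=snapshot("scene");overlay(t,cam(t),model(*o,-8.3,.007),"pics/s5.png",5,(240,180,360,280))
E
```

```text
6.5 [0.47300487 0.06072897 0.1354185 ] [ 0.09406408 -0.17757235  0.53436733]
[ 0.50110635 -0.02674586]
```

View pics/w5.png

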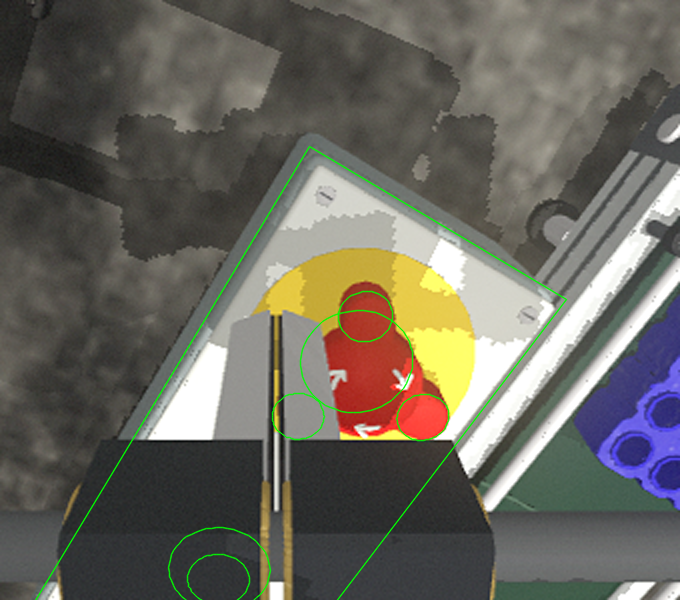

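View pics/s5.png

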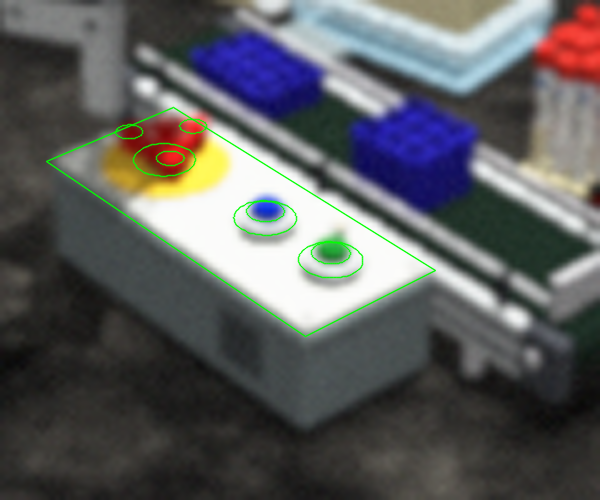

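Lobe 1 appears at (367,307), against (367,316) in the latched model. I'll confirm latching by comparing scene pictures from before and after.

```bash
python3 - <<'E'
from h import *
t=snapshot("scene");c=cam(t)
def red(im):
    h=cv2.cvtColor(im,cv2.COLOR_RGB2HSV).astype(int)[190:225,255:292];m=(h[...,1]>140)&((h[...,0]<8)|(h[...,0]>172));y,x=np.nonzero(m);return x.min()+255,x.max()+255,y.min()+190,y.max()+190,x.mean()+255,y.mean()+190,len(x)
a=cv2.imread("pics/scene0.png")[:,:,::-1].copy()
print(red(a));print(red(t["color"]))
print(proj(c,[[.5115,.0445,.122],[.5115,.0445,.115]]))
cv2.imwrite("pics/cmp.png",cv2.resize(np.hstack([a[180:235,245:300],t["color"][180:235,245:300]])[:,:,::-1],None,fx=7,fy=7))
E
```

```text
(np.int64(263), np.int64(282), np.int64(200), np.int64(213), np.float64(272.40425531914894), np.float64(205.82978723404256), 141)
(np.int64(264), np.int64(280), np.int64(204), np.int64(214), np.float64(272.2682926829268), np.float64(207.85365853658536), 123)
[[272.22156442 203.63637564]
 [272.23610072 205.4486024 ]]
```

View pics/cmp.png

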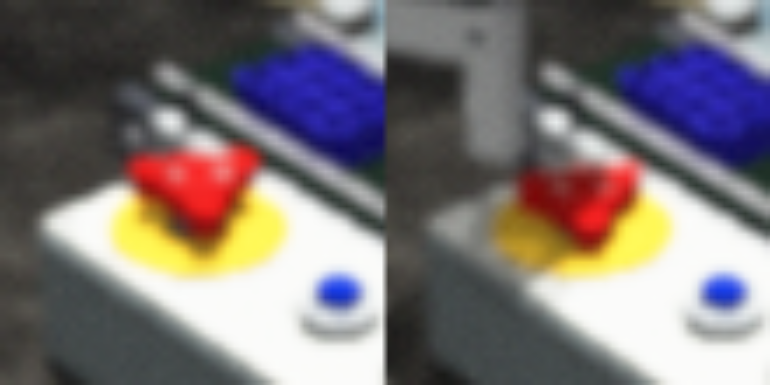

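The head moved down 2.0 px against 1.8 px expected, so it is latched. I'll lower the fingers into the valley beside lobe 1.

Call:
{"method": "send_rows", "body": {
  "rows": [-0.6,1.4,-8,0,0,0,0,0,0,-8,0,0,0,0,0,0,-8,0,0,0,0,0,0,-7,0,0,0,0,0,0,-6,0,0,0,0,0,0,-4,0,0,0,0,0,0,0,0,0,0,0,0,0,0,0,0,0,0]
}}

```text
time: 7.65
tool_pos: [0.4722, 0.0624, 0.0948]
ee_rot: [3.141, -0.001, 0.389]
wrist_force: [0.6, -0.6, -0.1]
width: 0.0003
```

```bash
python3 - <<'E'
from h import *
ob=get_obs();s=snapshot("wrist");print(ob["time"],ob["tool_pos"],ob["wrist_force"])
cv2.imwrite("pics/w6.png",cv2.resize(s["color"][120:420,120:480,::-1],None,fx=2,fy=2))
A=np.array([.5115,.0455]);p0=np.array([.4727-.0006,.0608+.0014])
def P(th):
    c,s_=np.cos(-th),np.sin(-th);return A+np.array([[c,-s_],[s_,c]])@(p0+np.array([np.cos(a),np.sin(a)])*.0065-A)
a=np.radians(21.7)
q=P(0)-p0;print("approach",q*1e3)
for d in range(0,64,8): print(d,((P(np.radians(d+8))-P(np.radians(d)))*1e3).round(1))
E
```

```text
7.65 [0.47219268 0.06238002 0.09476058] [ 0.63217868 -0.60103614 -0.14317947]
approach [6.03936171 2.40335392]
0 [3.  4.5]
8 [3.6 4. ]
16 [4.1 3.5]
24 [4.5 2.9]
32 [4.9 2.2]
40 [5.2 1.5]
48 [5.3 0.8]
56 [5.4 0. ]
```

View pics/w6.png

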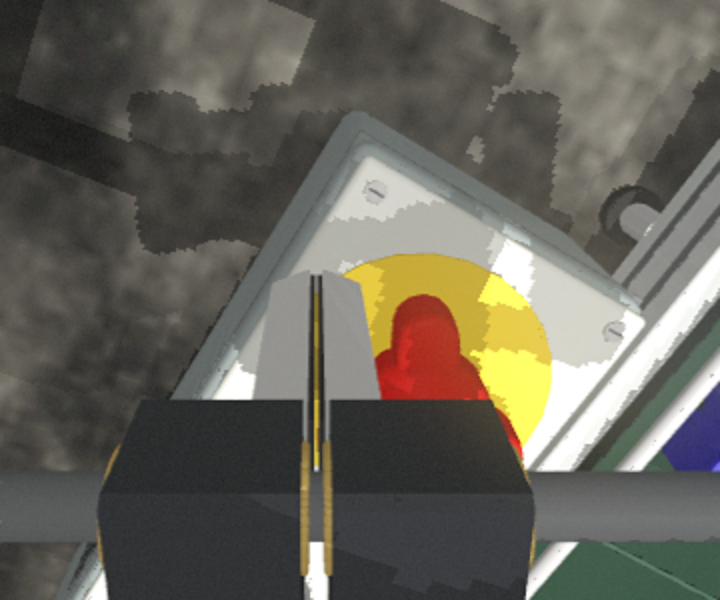

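The fingertips are in the valley with a gap of about 8 mm to lobe 1. I'll approach and begin pushing it clockwise.

Call:
{"method": "send_rows", "body": {
  "rows": [3,1.2,0,0,0,0,0,3,1.2,0,0,0,0,0,1.5,2.3,0,0,0,-4,0,1.5,2.2,0,0,0,-4,0,1.8,2,0,0,0,-4,0,1.8,2,0,0,0,-4,0,2,1.8,0,0,0,-4,0,2.1,1.7,0,0,0,-4,0]
}}

```text
time: 8.7
tool_pos: [0.488, 0.0767, 0.0945]
ee_rot: [3.141, 0.002, -0.033]
wrist_force: [-3.2, -1.2, 2.0]
width: 0.0
```

```bash
python3 - <<'E'
from h import *
ob=get_obs();s=snapshot("wrist");print(ob["time"],ob["tool_pos"],ob["wrist_force"],ob["wrist_torque"])
cv2.imwrite("pics/w7.png",cv2.resize(s["color"][120:420,120:480,::-1],None,fx=2,fy=2))
E
```

```text
8.7 [0.48803304 0.07666434 0.09453667] [-3.2005271  -1.19435849  1.99317421] [-0.15101125  0.53062297 -0.03002957]
```

View pics/w7.png

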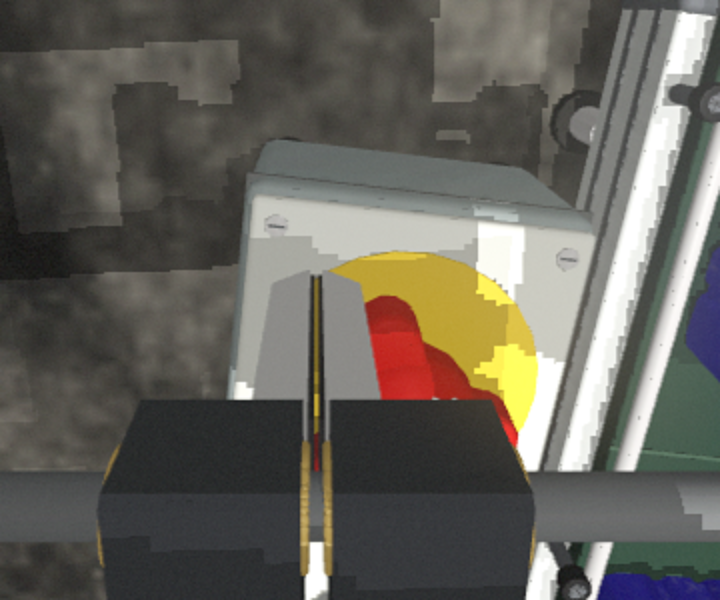

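The finger is in contact with lobe 1 at about 3.4 N, and the head is turning. I'll continue.

Call:
{"method": "send_rows", "body": {
  "rows": [2.2,1.5,0,0,0,-4,0,2.3,1.4,0,0,0,-4,0,2.4,1.2,0,0,0,-4,0,2.5,1,0,0,0,-4,0,2.6,0.8,0,0,0,-4,0,0,0,0,0,0,0,0,0,0,0,0,0,0,0,0,0,0,0,0,0,0]
}}

```text
time: 9.75
tool_pos: [0.5006, 0.083, 0.0944]
ee_rot: [-3.141, 0.0, -0.379]
wrist_force: [-1.5, 2.5, 1.2]
width: 0.0007
```

```bash
cat > look.py <<'E'
import sys
from h import *
n=sys.argv[1]
ob=get_obs();s=snapshot("wrist");print(ob["time"],ob["tool_pos"],ob["wrist_force"])
t=snapshot("scene")
a=cv2.resize(s["color"][120:420,120:480,::-1],(480,400))
b=cv2.resize(t["color"][180:235,245:300,::-1],(300,300));b=np.vstack([b,np.zeros((100,300,3),np.uint8)])
cv2.imwrite(f"pics/{n}.png",np.hstack([a,b]))
E
python3 look.py w8
```

```text
9.75 [0.50055473 0.08300541 0.09444397] [-1.50525769  2.50547895  1.21542681]
```

View pics/w8.png

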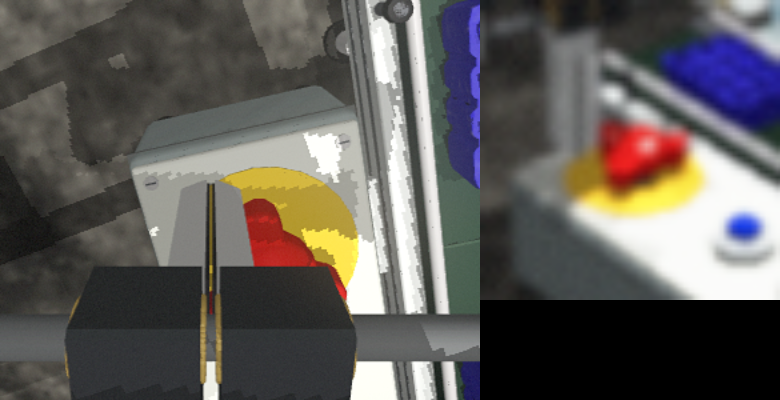

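The head is turned to about 44°. I'll continue in smaller steps, moving slightly outward because of a small radial force.

Call:
{"method": "send_rows", "body": {
  "rows": [2.8,1.4,0,0,0,-4,0,2.8,0.8,0,0,0,-4,0,1.4,0.2,0,0,0,-2,0,1.4,0.1,0,0,0,-2,0,0,0,0,0,0,0,0,0,0,0,0,0,0,0,0,0,0,0,0,0,0,0,0,0,0,0,0,0]
}}

```text
time: 10.85
tool_pos: [0.5091, 0.0851, 0.0945]
ee_rot: [3.141, -0.0, -0.589]
wrist_force: [-1.9, 0.2, -0.0]
width: 0.0002
```

```bash
python3 look.py w9
```

```text
10.85 [0.50907545 0.08505185 0.09446205] [-1.86159526  0.19851132 -0.00490501]
```

View pics/w9.png

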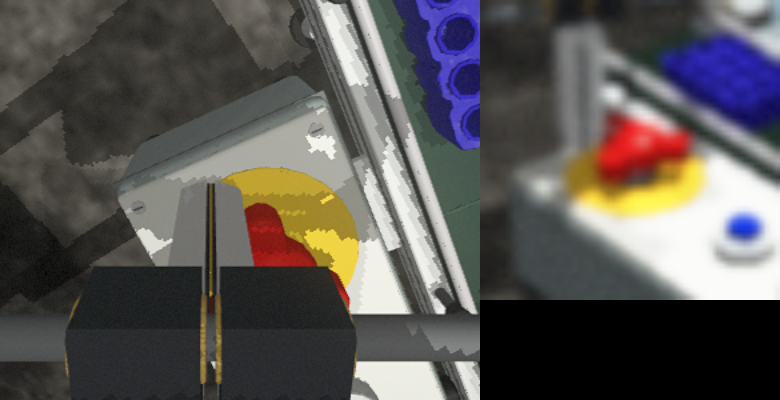

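A gap has opened under the head in the scene view, so it looks popped out. I'll go back along the same arc so that the head follows home, then move away and up.

Call:
{"method": "send_rows", "body": {
  "rows": [-4.7,-0.4,0,0,0,7,0,-4.7,-1.2,0,0,0,7,0,-4.4,-1.9,0,0,0,7,0,-4.1,-2.5,0,0,0,7,0,-3.8,-3,0,0,0,7,0,-3.5,-3.4,0,0,0,7,0,-3.1,-3.8,0,0,0,7,0,-2.7,-4.1,0,0,0,7,0]
}}

```text
time: 11.95
tool_pos: [0.4784, 0.0645, 0.0947]
ee_rot: [3.141, -0.001, 0.393]
wrist_force: [-0.1, 0.2, -0.6]
width: 0.0004
```

Call:
{"method": "send_rows", "body": {
  "rows": [-4,-1.6,0,0,0,0,0,-4,-1.6,0,0,0,0,0,-4,-1.6,0,0,0,0,0,0,0,15,0,0,0,0,0,0,15,0,0,0,0,0,0,15,0,0,0,0,0,0,0,0,0,0,0,0,0,0,0,0,0,0]
}}

```text
time: 12.95
tool_pos: [0.466, 0.0601, 0.1394]
ee_rot: [-3.142, 0.0, 0.389]
wrist_force: [0.5, 0.6, 0.8]
width: 0.0002
```

```bash
python3 look.py w10; python3 - <<'E'
from h import *
t=snapshot("scene")
def red(im):
    h=cv2.cvtColor(im,cv2.COLOR_RGB2HSV).astype(int)[190:225,255:292];m=(h[...,1]>140)&((h[...,0]<8)|(h[...,0]>172));y,x=np.nonzero(m);return x.min()+255,x.max()+255,y.min()+190,y.max()+190,x.mean()+255,y.mean()+190,len(x)
print(red(t["color"]))
E
```

```text
12.95 [0.4660094  0.06012471 0.13941314] [0.48767594 0.60159275 0.82465115]
(np.int64(264), np.int64(282), np.int64(200), np.int64(213), np.float64(272.69465648854964), np.float64(206.17557251908397), 131)
```

View pics/w10.png

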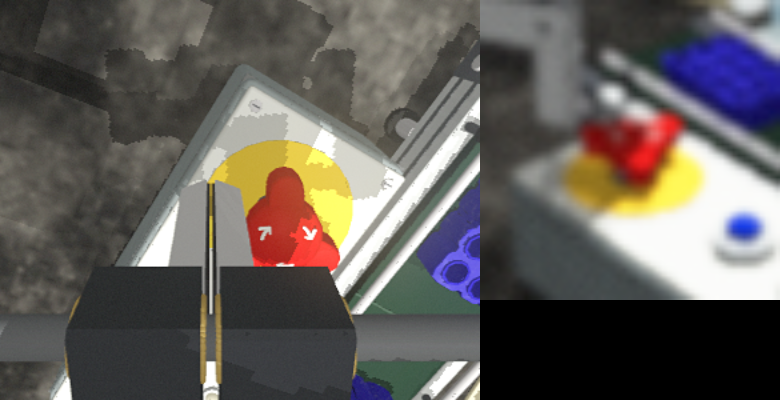

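The head is back out and home: its red rows are 200–213, as before the press. Next I'll open to 0.3 so that a single finger fits inside the collar, and move over the blue button.

Call:
{"method": "send_rows", "body": {
  "rows": [2.5,-25,0,0,0,0,0,2.5,-25,0,0,0,0,0,2.5,-25,0,0,0,0,0.3,2.5,-25,0,0,0,0,0.3,2.5,-24.5,0,0,0,0,0.3,0,0,-12,0,0,0,0.3,0,0,-12,0,0,0,0.3,0,0,0,0,0,0,0.3]
}}

```text
time: 14.1
tool_pos: [0.4771, -0.0632, 0.1133]
ee_rot: [-3.139, 0.003, 0.39]
wrist_force: [-0.1, 0.1, -0.2]
width: 0.0281
```

```bash
python3 look.py w11; python3 - <<'E'
from h import *
o=get_obs();print(o["width"],o["ee_rot"])
t=snapshot("scene");cv2.imwrite("pics/s11.png",cv2.resize(t["color"][185:255,255:335,::-1],None,fx=8,fy=8,interpolation=cv2.INTER_CUBIC))
E
```

```text
14.1 [ 0.47714778 -0.06322715  0.11330348] [-0.10494266  0.09718129 -0.16495219]
0.02823020509278467 [-3.14085280e+00  6.16716021e-04  3.89748097e-01]
```

View pics/w11.png

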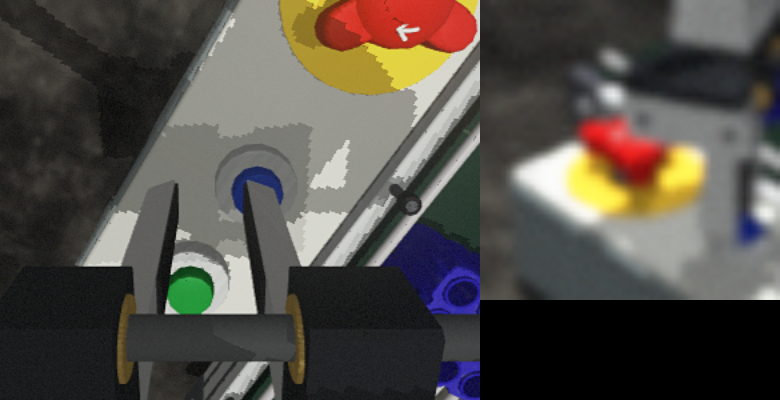

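View pics/s11.png

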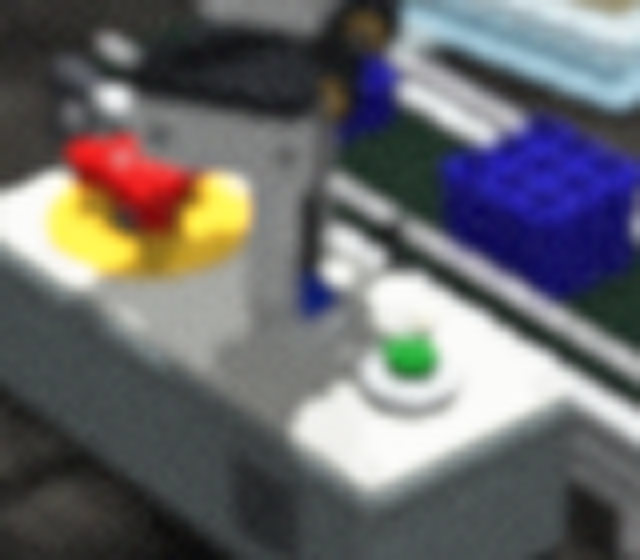

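The right finger is near the blue button, whose circle is at about (258,193) in the left image. I'll work out the remaining offset.

```bash
python3 - <<'E'
from h import *
from scipy.spatial.transform import Rotation as Ro
ob=get_obs();s=snapshot("wrist");c=cam(s,ob);im=s["color"]
R=Ro.from_euler('xyz',ob["ee_rot"]).as_matrix()
h=cv2.cvtColor(im,cv2.COLOR_RGB2HSV).astype(int)
m=(h[...,1]>140)&(h[...,0]>105)&(h[...,0]<130);m[:,:260]=0;m[:225]=0;m[300:]=0;m[:,345:]=0
k,l,st,ce=cv2.connectedComponentsWithStats(m.astype(np.uint8));i=1+np.argmax(st[1:,4]);print(st[i])
pts=cv2.findContours((l==i).astype(np.uint8),0,1)[0][0][:,0]
# world points of the contour; fit circle r=12 to upper arc
W=np.array([back(c,p,.102)[:2] for p in cv2.convexHull(pts)[:,0]])
print(ob["tool_pos"])
from scipy.optimize import least_squares
f=least_squares(lambda q:np.hypot(*(W-q).T)-.012,W.mean(0),loss="soft_l1",f_scale=.0007);print("blue",f.x,f.fun.round(4))
b=np.r_[f.x,.102];print("in tool mm",R.T@(b-ob["tool_pos"])*1e3)
E
```

```text
[292 242  38  36 605]
[ 0.47864589 -0.06378315  0.11555688]
blue [ 0.49796409 -0.05671328] [ 0.0003  0.0002  0.     -0.0006 -0.0006 -0.0003  0.0002  0.0001  0.0005
  0.0002 -0.0001 -0.0006 -0.0005 -0.0004 -0.0002  0.0004  0.0003  0.0003]
in tool mm [20.55241128  0.79752421 13.56198332]
```

The blue centre is at tool (20.6, 0.8) mm and the finger centre is at about 20 mm, so they are aligned. Pressing now.

Call:
{"method": "send_rows", "body": {
  "rows": [0,0,-4,0,0,0,0.3,0,0,-4,0,0,0,0.3,0,0,-4,0,0,0,0.3,0,0,-2,0,0,0,0.3,0,0,-2,0,0,0,0.3,0,0,-2,0,0,0,0.3,0,0,-1,0,0,0,0.3,0,0,0,0,0,0,0.3]
}}

```text
time: 15.3
tool_pos: [0.4789, -0.0645, 0.1008]
ee_rot: [3.14, -0.002, 0.389]
wrist_force: [-8.0, 2.1, 19.2]
width: 0.0281
```

```bash
python3 -c "
from h import *
o=get_obs();print(o['tool_pos'],o['wrist_force'],o['wrist_torque'])"
```

```text
[ 0.4789343  -0.06447873  0.10084568] [-7.96228247  2.0504205  19.19101126] [0.43106979 1.38297964 0.11060672]
```

The tool stopped at z = 0.1008 with 19 N, which is not what I expected. I'll look before doing anything else.

```bash
python3 look.py w12; python3 - <<'E'
from h import *
t=snapshot("scene");cv2.imwrite("pics/s12.png",cv2.resize(t["color"][165:245,245:345,::-1],None,fx=8,fy=7,interpolation=cv2.INTER_CUBIC))
o=get_obs();print(o["tool_pos"],o["wrist_force"],np.degrees(o["ee_rot"]))
E
```

```text
15.3 [ 0.4789343  -0.06447873  0.10084568] [-7.96228247  2.0504205  19.19101126]
[ 0.47892418 -0.06446001  0.10083476] [-8.65312717  2.16820737 18.62773434] [ 1.79916791e+02 -1.14679674e-01  2.22786411e+01]
```

View pics/w12.png

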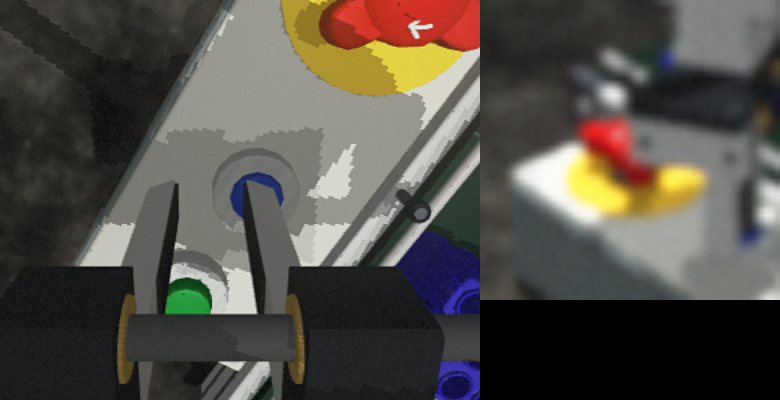

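View pics/s12.png

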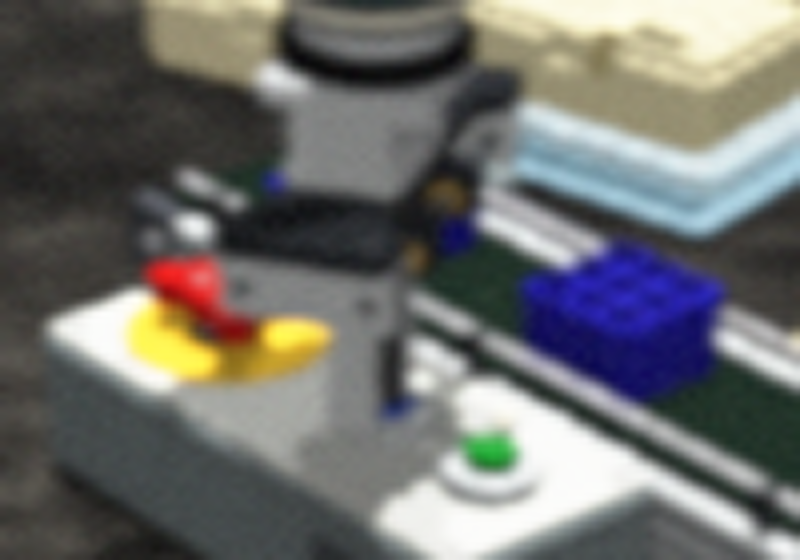

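Blue sits at the finger inside its collar and is probably bottomed, with the half-open tips hanging lower than the TCP. I'll ease off slowly and read force against height to check the travel.

Call:
{"method": "send_rows", "body": {
  "rows": [0,0,1,0,0,0,0.3,0,0,1,0,0,0,0.3,0,0,0.5,0,0,0,0.3,0,0,0,0,0,0,0.3,0,0,0,0,0,0,0.3,0,0,0,0,0,0,0.3,0,0,0,0,0,0,0.3,0,0,0,0,0,0,0.3]
}}

```text
time: 16.45
tool_pos: [0.4788, -0.0644, 0.1011]
ee_rot: [3.141, -0.001, 0.389]
wrist_force: [-4.7, 1.4, 10.2]
width: 0.0278
```

Call:
{"method": "send_rows", "body": {
  "rows": [0,0,0.5,0,0,0,0.3,0,0,0.5,0,0,0,0.3,0,0,0.5,0,0,0,0.3,0,0,0,0,0,0,0.3,0,0,0,0,0,0,0.3,0,0,0,0,0,0,0.3,0,0,0,0,0,0,0.3,0,0,0,0,0,0,0.3]
}}

```text
time: 17.45
tool_pos: [0.4787, -0.0644, 0.1014]
ee_rot: [3.141, -0.001, 0.389]
wrist_force: [-3.0, 0.3, 4.6]
width: 0.0284
```

Call:
{"method": "send_rows", "body": {
  "rows": [0,0,0.5,0,0,0,0.3,0,0,0.5,0,0,0,0.3,0,0,0.5,0,0,0,0.3,0,0,0,0,0,0,0.3,0,0,0,0,0,0,0.3,0,0,0,0,0,0,0.3,0,0,0,0,0,0,0.3,0,0,0,0,0,0,0.3]
}}

```text
time: 18.45
tool_pos: [0.4787, -0.0644, 0.1021]
ee_rot: [3.141, -0.0, 0.389]
wrist_force: [-1.4, 1.1, 4.5]
width: 0.0282
```

Call:
{"method": "send_rows", "body": {
  "rows": [0,0,1,0,0,0,0.3,0,0,1,0,0,0,0.3,0,0,0,0,0,0,0.3,0,0,0,0,0,0,0.3,0,0,0,0,0,0,0.3,0,0,0,0,0,0,0.3,0,0,0,0,0,0,0.3,0,0,0,0,0,0,0.3]
}}

```text
time: 19.45
tool_pos: [0.4787, -0.0644, 0.104]
ee_rot: [-3.142, -0.0, 0.389]
wrist_force: [-0.3, 0.8, 3.8]
width: 0.0283
```

Call:
{"method": "send_rows", "body": {
  "rows": [0,0,1,0,0,0,0.3,0,0,0.5,0,0,0,0.3,0,0,0,0,0,0,0.3,0,0,0,0,0,0,0.3,0,0,0,0,0,0,0.3,0,0,0,0,0,0,0.3,0,0,0,0,0,0,0.3,0,0,0,0,0,0,0.3]
}}

```text
time: 20.45
tool_pos: [0.4786, -0.0644, 0.1055]
ee_rot: [-3.142, -0.0, 0.389]
wrist_force: [0.9, 1.2, 1.7]
width: 0.0283
```

Force falls from about 5 N at z = 0.1014 to 1.7 N at 0.1055, extrapolating to zero near 0.1065. That is a travel of 5 to 5.5 mm with a hard stop at the bottom, so the button was fully down. I'll let go and retreat upward.

Call:
{"method": "send_rows", "body": {
  "rows": [0,0,6,0,0,0,0.3,0,0,12,0,0,0,0.3,0,0,20,0,0,0,0.3,-5,0,25,0,0,0,0.3,-20,-20,25,0,0,0,0.3,-20,-25,20,0,0,0,0.3,-20,-25,0,0,0,0,0.3,0,0,0,0,0,0,0.3]
}}

```text
time: 21.45
tool_pos: [0.4129, -0.1356, 0.2145]
ee_rot: [3.14, -0.001, 0.385]
wrist_force: [0.3, 0.2, -0.9]
width: 0.0283
```

```bash
python3 - <<'E'
from h import *
o=get_obs();print(o["time"],o["tool_pos"],o["wrist_force"],np.abs(o["qvel"]).max())
w=snapshot("wrist");t=snapshot("scene");p=snapshot("top")
a0=cv2.imread("pics/scene0.png")
A=cv2.resize(a0[150:255,220:360],(400,300));B=cv2.resize(t["color"][150:255,220:360,::-1],(400,300))
C=cv2.resize(p["color"][130:250,200:360,::-1],(400,300));D=cv2.resize(w["color"][:,:,::-1],(400,300))
cv2.imwrite("pics/fin.png",np.vstack([np.hstack([A,B]),np.hstack([C,D])]))
def red(im):
    h=cv2.cvtColor(im,cv2.COLOR_RGB2HSV).astype(int)[190:225,255:292];m=(h[...,1]>140)&((h[...,0]<8)|(h[...,0]>172));y,x=np.nonzero(m);return x.min()+255,x.max()+255,y.min()+190,y.max()+190,x.mean()+255,y.mean()+190,len(x)
print(red(t["color"]))
E
```

```text
21.45 [ 0.41294916 -0.13555483  0.21454413] [ 0.25483769  0.20973891 -0.88300765] 0.03785783117697478
(np.int64(263), np.int64(282), np.int64(200), np.int64(213), np.float64(272.40425531914894), np.float64(205.82978723404256), 141)
```

View pics/fin.png

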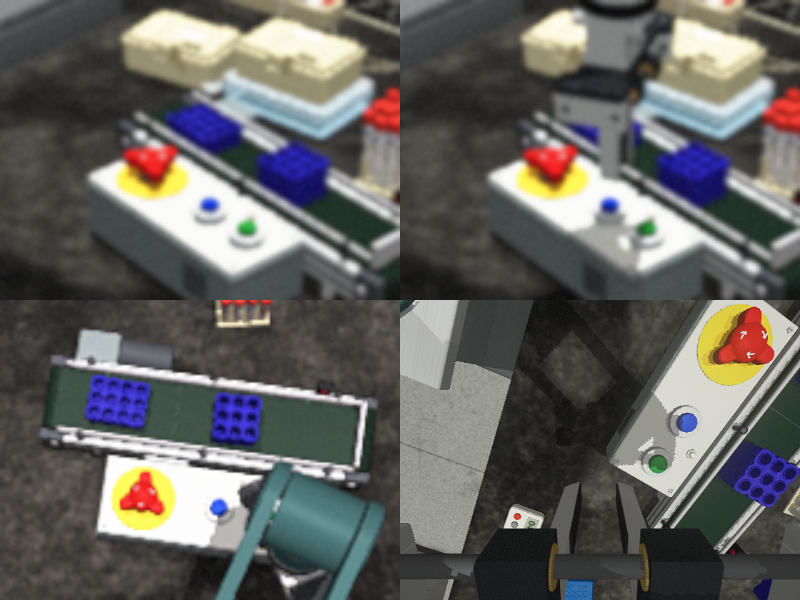

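The red head's scene pixels match the starting picture exactly: out and at rest. Blue is up, and the blocks look unmoved. The arm is clear at z = 0.21, so I'm handing in.

```bash
python3 -c "
from bench import *
print(close_job())"
```

```text
the job is handed in; nothing more can be done
None
```

The emergency-stop check was done in the order asked and handed in at about 21.5 s of the 48 s allowed.

- **Stop pressed:** I pressed the red head with the shut fingertips. It sank 2.0 px in the scene view (1.8 px expected), and the tool force was near zero, so it latched.
- **Twist:** I pushed lobe 1 clockwise about 55° from its side with the outside of the shut fingers, at roughly 3 N. The head popped out and turned back to rest. Its final pixels in the scene view match the starting picture exactly.
- **Reset:** I pressed the blue button with one fingertip to its hard stop, then released it. The force readings while easing off fit the full 5 mm travel, and the button is back up.

**Harder than needed on the reset:** the press briefly reached about 19 N down, plus about 8 N sideways, although 6 N is enough. With the fingers partly open, the tips hung about 4 mm lower than I had assumed. I eased off as soon as I saw it.

**Last checks:** the tool was clear at z = 0.21 m with a force reading under 1 N. The tube blocks look unmoved, and nothing came near the green start button. I only compared the area around the machine with the starting picture, not every loose object on the bench. The top and wrist cameras disagreed by up to about 3.5 mm on button positions, and I used values in between.

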